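# Unlock and take off a bench burner's bayonet cap

## Robot

A 6-joint arm with a two-finger parallel gripper is mounted at the origin on the work surface. World frame = base frame: x ahead of the robot, y to its left, z up, the work surface at z = 0. Lengths are in m, angles in rad, forces in N, time in s.
With the tool pointing down it reaches from about 0.375 to 0.9 m from the base axis. Payload 3.1 kg.
Tool frame: the origin (TCP) lies midway between the tips of the shut fingers; the grasp point (between the pads) lies 19 mm behind it (manip.hold_point_z is the distance from the TCP to the grasp point, in m); z points along the fingers, y is the direction in which the jaws open and shut (so a half turn about z gives the same grasp; the last joint's range is limited). The gripper opens to 85 mm and grips with 20 to 120 N. Pads are 22 mm wide; open, the fingers measure 114 mm over their backs; the gripper's body (76 mm by 85 mm) begins 54 mm behind the grasp point. The pads swing forward as they close: fully open they stand 13 mm farther back than shut.
Start: joints at [-1.331, 0.527, 1.433, -0, 1.181, -0.178], TCP at [0.254, -0.571, 0.192] pointing down, gripper open.
Joint ranges: [-3.08, 3.08], [-0.75, 2.2], [0.22, 2.44], [-1.43, 4.57], [0, 2.65], [-2.85, 2.85]. Speed limits (rad/s): [2.79, 2.79, 3.14, 3.14, 3.14, 3.14].

## Interface

Orientations are given as a unit quaternion [x, y, z, w].
In Python, from station import manip gives the robot as it stands.
- The arm moves only by the tool drive_tool, never from a script. Its argument "motion" is one flat list of numbers, 7 for each row, row after row: the shift along the tool's x, y, z in mm, then the turn, a rotation vector about the tool's x, y, z in degrees, then the finger opening in mm, from 0 to 85.4. A call has 1 to 8 rows; each row is the pose to reach, as a shift and turn from the pose measured when the call began, along the tool's axes at that moment; what a row does not reach only later rows make up. A row lasts 1/8 s, in which the tool goes at most 62.5 mm and 10.7 degrees, less where a joint would pass 70% of its speed; a pose out of reach is approached as far as the arm can. A call with a gripper value outside its range is refused whole. The fingers move at their own pace and stop on an object; "force" is the grip in N (left out, the last holds). Time passes only in rows, so rows that repeat a pose let the fingers close. It gives the time, the measured TCP pose, the force and the opening at its end, in the units of the state.
- manip.sense(): the state, without advancing time (a new reading comes with each control period).
- manip.snapshot(name): name is "scene" or "top" or "wrist"; returns a dict with "color" (400x640x3 uint8, red, green, blue), "fx", "fy", "cx", "cy" (pixels), "view" (4x4, takes a point from world to camera coordinates). Camera axes: x right, y up, looking along -z (the intrinsics and any distortion apply to the point x, -y, -z); pixel columns grow to the right and rows downward; lengths in m; the calibration is good to about 2 mm. A picture is of the moment at which its call begins. There is no depth.
- manip.sign_off(): hands the job in, once; it reports no verdict.
The state is a dict: "t": time; "q": joint angles; "qd": joint speeds; "tau": joint torques, N m; "tcp_pos": TCP position; "tool_rot": TCP orientation; "force": force on the tool from outside, world axes, zero at the start; "ft_torque": the same for the moment, N m; "finger_gap": opening from 0.0 (shut) to 1.0 (fully open).
Only numpy, scipy, OpenCV 4.12 (cv2) and the standard library are available. Lean on these libraries where they do the work, as an engineer would, in place of code of your own. Each camera call takes 0.05 s, during which the arm holds its last target.

## Task

Open the bench burner for work: press its release button all the way down, twist the bayonet cap counter-clockwise (seen from above) about a quarter turn until you feel its stop, lift it straight off and set it down gently, upright and flat on the floor of the aluminium tray. Do not force the button or the cap (no wrenching against the lock or the stops, no pulling while it is still caught), and leave the jar, the paddle and the steel block where they are.

Things in the scene. Friction and masses are not known exactly. Their poses are not given: they have to be found in the camera images.
- stand: Fixed aluminium burner stand, 156 mm across at its foot; flat deck 50 mm above the bench. Origin: on its axis, at bench level. A brass burner face (40 mm across, 20 mm high) rises from the deck inside the cap; claws on the deck's rim, up to 17.5 mm high, hold the cap's ears. A boss 40 mm across, 70 mm high, 88 mm from the axis, 20.8 deg from the stand's +x towards +y, carries the button.
- release_top (a point): Centre of the top face of the release button: a round steel button 28 mm across, its top up to 82 mm above the bench (12 mm above its boss). It moves straight down.
- release (a joint): Travel of the release button in m: 0 up, 0.011 fully down at its stop; it starts up to 2 mm down. It needs about 5 N, resists evenly and stays where it is left (no return spring). The lock pin under the claws lets the cap turn only when the button is down by 9 mm or more.
- cap_mid (a point): Point on the loose bayonet cap's axis, half-way up: 31 mm above its underside, 31 mm below the top of its bar; axes of the cap. Steel drum 80 mm across, 40 mm high, slotted, open below (bore 44 mm). Two ears, 8 mm thick, 24 mm wide, reach out along its +x and -x to 56 mm from the axis at the underside. The bar across its top can be gripped over the axis; centre of mass within 8 mm of the axis.
- lever_tip (a point): End of the dark bar on the cap, half-way up it, 100 mm from the axis, 101 mm above the bench while on the stand. The bar is 14 mm thick, 22 mm high (40 to 62 mm above the cap's underside) and runs across the axis from 36 mm on one side to 100 mm on this side, where it sticks out as a lever, in the cap's direction 150 deg from its +x towards +y.
- tray_floor (a point): Centre of the inner floor of a fixed open aluminium tray, 4 mm above the bench; the tray measures 240 mm (its x) by 200 mm (its y) outside, walls 4 mm thick, rim 22 mm above the bench. The cap's lever is higher than the rim and may overhang it.
- cap: The cap, 0.28 to 0.56 kg; origin on its axis at its underside. Locked, it lies on the deck, its x along the stand's x within 2 deg. Unlocked, it turns easily, counter-clockwise, 74 to 106 deg to a hard stop that differs from burner to burner and is not given; only in the last 7 deg are its ears clear (play: 2.5 mm upwards, 2 mm sideways). Then it must rise straight for 22 mm.
- rod_jar: Bystander: glass jar, 72 mm across, 100 mm high, with glass rods standing up to about 210 mm. Origin at the centre of its underside.
- paddle: Bystander: dark graphite paddle lying flat, 75 x 55 mm blade and wooden handle, about 190 mm long in all, 20 mm high. Origin underneath, near its middle; blade towards its +x.
- marver: Bystander: square steel block 80 x 80 x 25 mm with a small brass knob, 45 mm high in all. Origin at the centre of its underside.
Things that resemble listed ones, but are neither listed nor needed, are in the scene too. What is shaped like the cap but turquoise is not meant.

How it is judged:
By the outcome, as a careful person would: the job done as asked, in the order asked, and still so for the second after the job is handed in, with the robot touching nothing.
It also fails if it takes over 69 s, if anything falls off the work surface, if the arm or the gripper's body presses on something with over 40 N, if the wrist force passes 120 N, or if a joint passes its speed limit or range.

## Working session

There is one attempt and no reset: what is moved stays moved. The work goes in short steps, Python scripts to look and compute and a tool call to move; the robot and the scene stay as the last step left them, time stands still between calls to the robot, and variables do not carry over. Pictures are saved under pics/ and viewed, and the job is handed in when it is done.

Besides the shell and the picture viewer there is one more tool, called after "Emit:" by a JSON object that holds its "name" and its "arguments", one argument or row to a line. drive_tool: Moves the arm, as the interface text tells. Its arguments: {"type":"object","properties":{"motion":{"type":"array","items":{"type":"number"}},"force":{"type":"number"}},"required":["motion"]}

```bash
ls; mkdir -p pics; python3 - <<'E'
from station import manip
import cv2
print(manip.sense())
for n in ("scene","top","wrist"):
    s=manip.snapshot(n)
    cv2.imwrite(f"pics/{n}0.png",s["color"][:,:,::-1])
    print(n,{k:s[k] for k in s if k!="color"})
E
```

```text
pics
{'t': 0.0, 'q': array([-1.33149956e+00,  5.28473830e-01,  1.43389140e+00,  4.81715889e-06,
        1.18144191e+00, -1.78519763e-01]), 'qd': array([ 1.55629709e-03,  2.04267232e-03, -2.98100543e-06,  4.92434234e-04,
        1.36406982e-03,  1.05775464e-03]), 'tau': array([-7.72729290e-04, -4.42353094e+01, -1.78023881e+01, -3.67002694e-04,
        8.27516225e-03, -4.46345041e-06]), 'tcp_pos': array([ 0.25342583, -0.57042962,  0.1907325 ]), 'tool_rot': array([ 9.78257505e-01,  2.07391002e-01, -3.14160674e-05, -1.10680129e-03]), 'force': array([ 0.52087785, -0.00955548, -0.49444707]), 'ft_torque': array([0.01895824, 0.04082436, 0.01941209]), 'finger_gap': 0.9978560654986302}
scene {'fx': 468.832930357341, 'fy': 468.832930357341, 'cx': 322.1634399837903, 'cy': 204.89072415722387, 'view': array([[-0.19300179,  0.98117294, -0.00706863,  0.11883588],
       [-0.72314589, -0.13736999,  0.67689697,  0.34922751],
       [ 0.66318197,  0.13575398,  0.73604384, -1.50598513],
       [ 0.        ,  0.        ,  0.        ,  1.        ]])}
top {'fx': 375.69352009348535, 'fy': 375.69352009348535, 'cx': 320.8443072018697, 'cy': 194.57437303960168, 'view': array([[-0.00456615, -0.99995598, -0.00819725, -0.03351393],
       [ 0.98924913, -0.00571516,  0.14612833, -0.57616332],
       [-0.14616875, -0.00744188,  0.98923168, -0.91313513],
       [ 0.        ,  0.        ,  0.        ,  1.        ]])}
wrist {'fx': 334.6295621981482, 'fy': 334.6295621981482, 'cx': 314.0255423882636, 'cy': 203.44258907578973, 'view': array([[ 0.40524535, -0.91420727, -0.0011308 , -0.62427366],
       [ 0.86449516,  0.38361095, -0.3247934 ,  0.04251315],
       [ 0.29736228,  0.13064345,  0.94578431, -0.38042827],
       [ 0.        ,  0.        ,  0.        ,  1.        ]])}
```

View pics/scene0.png

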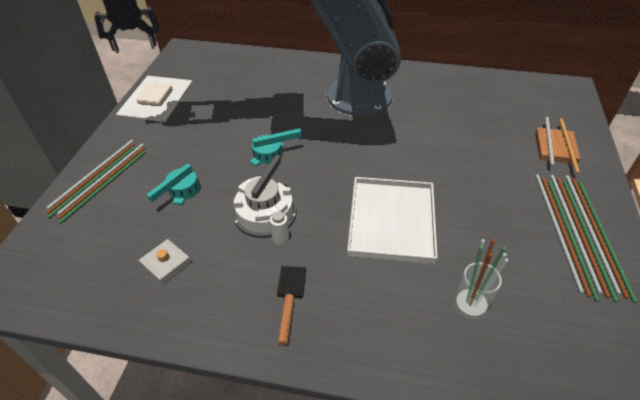

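View pics/top0.png

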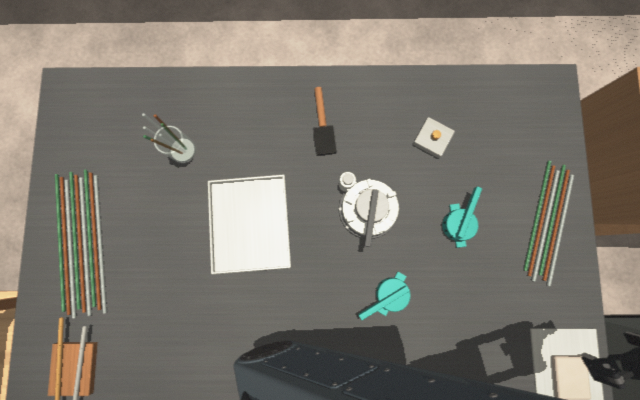

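View pics/wrist0.png

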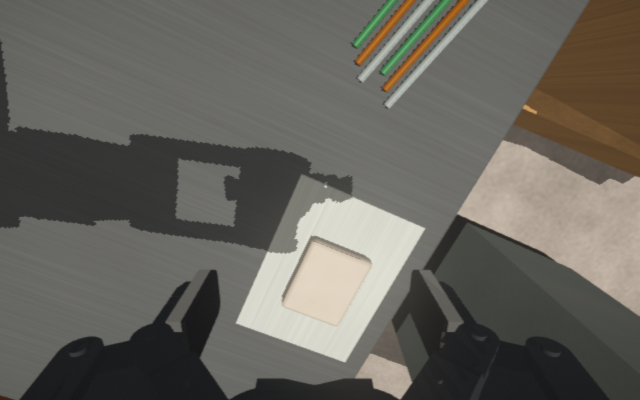

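The steel cap is on the stand at top px (371,208) with the button at (348,181). The lookalikes are the turquoise caps at top px (462,223) and (394,295), which I'm excluding by colour. The tray is at (249,224). Next I'll take close crops.

```bash
cat > h.py <<'E'
import numpy as np, cv2
from scipy.spatial.transform import Rotation as R
def ray(s,u,v):
    V=s["view"];Rm=V[:3,:3];t=V[:3,3]
    c=-Rm.T@t
    d=Rm.T@np.array([(u-s["cx"])/s["fx"],-(v-s["cy"])/s["fy"],-1.0]); return c,d
def atz(s,u,v,z):
    c,d=ray(s,u,v); return c+d*(z-c[2])/d[2]
def proj(s,P):
    p=s["view"][:3,:3]@np.asarray(P,float)+s["view"][:3,3]
    return np.array([s["cx"]+s["fx"]*p[0]/-p[2], s["cy"]-s["fy"]*p[1]/-p[2]])
def crop(s,u0,v0,u1,v1,k,name):
    im=s["color"][v0:v1,u0:u1,::-1]
    cv2.imwrite(f"pics/{name}.png",cv2.resize(im,None,fx=k,fy=k,interpolation=cv2.INTER_CUBIC))
E
python3 - <<'E'
from station import manip
from h import *
s=manip.snapshot("top"); crop(s,325,160,415,260,6,"c_top"); crop(s,200,165,300,280,5,"c_tray")
s2=manip.snapshot("scene"); crop(s2,225,150,305,250,6,"c_scene")
print(atz(s,371,208,.112),atz(s,348,181,.082),atz(s,249,224,.022))
E
```

```text
[ 0.53323174 -0.1542396   0.112     ] [ 0.60329624 -0.1034033   0.082     ] [0.50354533 0.14875793 0.022     ]
```

View pics/c_top.png

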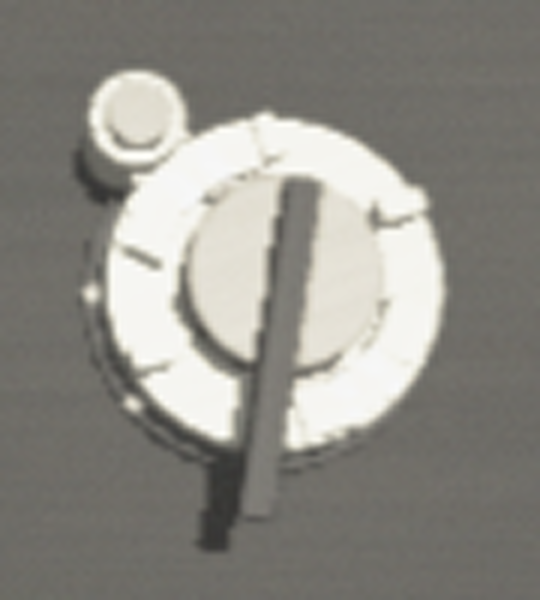

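View pics/c_scene.png

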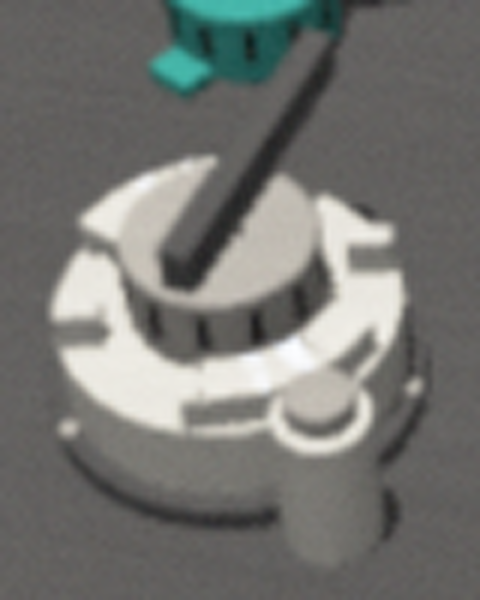

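View pics/c_tray.png

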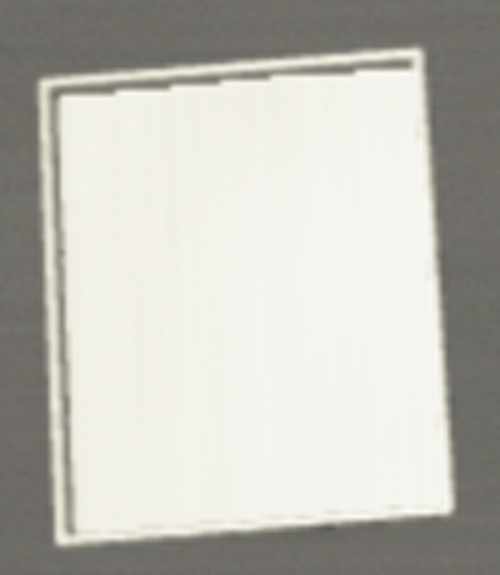

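```bash
python3 - <<'E'
from station import manip
from h import *
s=manip.snapshot("top"); s2=manip.snapshot("scene")
T=lambda x,y:((x+.5)/6-.5+325,(y+.5)/6-.5+160)
S=lambda x,y:((x+.5)/6-.5+225,(y+.5)/6-.5+150)
def tri(a,b):
    c1,d1=ray(s,*a);c2,d2=ray(s2,*b)
    A=np.c_[d1,-d2];t=np.linalg.lstsq(A,c2-c1,rcond=None)[0]
    p,q=c1+t[0]*d1,c2+t[1]*d2; return (p+q)/2,np.linalg.norm(p-q)
print("btn",atz(s,*T(136,111),.082),atz(s2,*S(320,397),.082),tri(T(136,111),S(320,397)))
print("drum",atz(s,*T(286,272),.09),atz(s2,*S(219,232),.09),tri(T(286,272),S(219,232)))
for p in [(243,515),(270,518),(287,180),(320,182)]: print("bar",atz(s,*T(*p),.112))
for p in [(165,250),(195,262),(337,40),(305,30)]: print("barS",atz(s2,*S(*p),.112))
T5=lambda x,y:((x+.5)/5-.5+200,(y+.5)/5-.5+165)
c=[atz(s,*T5(*p),.022) for p in [(40,79),(422,48),(455,512),(58,545)]]
print(np.array(c),np.mean(c,0),[np.linalg.norm(c[i]-c[i-1]) for i in range(4)])
E
```

```text
btn [ 0.61056946 -0.10167659  0.082     ] [ 0.61265802 -0.1013052   0.082     ] (array([ 0.61096905, -0.1018562 ,  0.0799891 ]), np.float64(0.00010367163286200017))
drum [ 0.54309608 -0.16019864  0.09      ] [ 0.54347933 -0.15975488  0.09      ] (array([ 0.54310416, -0.16008586,  0.08958264]), np.float64(0.00034019960315001286))
bar [ 0.44653242 -0.13851935  0.112     ]
bar [ 0.44534151 -0.14886156  0.112     ]
bar [ 0.57685555 -0.15862486  0.112     ]
bar [ 0.57598389 -0.17155053  0.112     ]
barS [ 0.57704274 -0.16886584  0.112     ]
barS [ 0.58100629 -0.15590258  0.112     ]
barS [ 0.44927953 -0.13491757  0.112     ]
barS [ 0.44575324 -0.14930995  0.112     ]
[[0.61819289 0.25999868 0.022     ]
 [0.63348784 0.0599574  0.022     ]
 [0.39441279 0.04092992 0.022     ]
 [0.37887806 0.24141563 0.022     ]] [0.50624289 0.15057541 0.022     ] [np.float64(0.2400352363473293), np.float64(0.20062514955580635), np.float64(0.23983103410992712), np.float64(0.20108667358947846)]
```

The estimates check out. The button is 89 mm from the axis, the button's bearing puts the bar at 170.1° against 170.7° measured, and the tray measures 240 x 200 mm. Next I'll work out the move to above the button.

```bash
cat >> h.py <<'E'
def rel(m,pos,yawx):
    """tool-frame shift(mm), rotvec(deg) from measured pose to TCP pos, pointing down, tool x at yaw deg"""
    st=m.sense(); R0=R.from_quat(st["tool_rot"])
    a=np.radians(yawx); Rt=R.from_matrix(np.c_[[np.cos(a),np.sin(a),0],[np.sin(a),-np.cos(a),0],[0,0,-1]])
    d=R0.inv().apply(np.asarray(pos)-st["tcp_pos"])*1000
    return d.round(1), np.degrees((R0.inv()*Rt).as_rotvec()).round(2)
def show(m):
    st=m.sense(); Rm=R.from_quat(st["tool_rot"]).as_matrix()
    print("t%.2f"%st["t"],"p",(st["tcp_pos"]*1000).round(1),"yaw %.2f"%np.degrees(np.arctan2(Rm[1,0],Rm[0,0])),"z",Rm[:,2].round(4),"F",st["force"].round(2),"T",st["ft_torque"].round(3),"gap %.3f"%st["finger_gap"],"q6 %.1f"%np.degrees(st["q"][5]))
E
python3 - <<'E'
from station import manip
from h import *
show(manip)
print(rel(manip,[.6112,-.1018,.125],-9.5),rel(manip,[.6112,-.1018,.095],-9.5))
E
```

```text
t0.35 p [ 253.5 -571.   191.5] yaw 23.94 z [-2.e-04  5.e-04 -1.e+00] F [-0.48  0.43 -0.59] T [-0.013 -0.007 -0.028] gap 1.001 q6 -10.2
(array([ 517.3, -283.7,   66.7]), array([-3.000e-02,  1.000e-02,  3.344e+01])) (array([ 517.3, -283.7,   96.7]), array([-3.000e-02,  1.000e-02,  3.344e+01]))
```

Emit:
{"name": "drive_tool", "arguments": {
  "motion": [30,-16,0,0,0,2,0,80,-44,0,0,0,6,0,130,-71,0,0,0,11,0,185,-101,0,0,0,16,0,240,-132,0,0,0,21,0,295,-162,0,0,0,26,0,350,-192,0,0,0,31,0,400,-219,0,0,0,33.4,0],
  "force": 40
}}

```text
t: 1.35
tcp_pos: [0.5315, -0.2068, 0.1919]
tool_rot: [0.997, -0.083, 0.0, -0.0]
force: [0.2, -0.1, -0.1]
finger_gap: 0.005
```

```bash
python3 - <<'E'
from station import manip
from h import *
show(manip)
print(rel(manip,[.6112,-.1018,.125],-9.5),rel(manip,[.6112,-.1018,.095],-9.5))
E
```

```text
t1.35 p [ 531.5 -206.8  191.9] yaw -9.53 z [ 5.e-04  1.e-04 -1.e+00] F [ 0.21 -0.15 -0.06] T [-0.024  0.006  0.016] gap 0.005 q6 67.0
(array([  61.1, -116.7,   66.9]), array([-0.01, -0.03, -0.03])) (array([  61.1, -116.7,   96.9]), array([-0.01, -0.03, -0.03]))
```

Emit:
{"name": "drive_tool", "arguments": {
  "motion": [20,-38,10,0,0,0,0,42,-80,30,0,0,0,0,56,-106,55,0,0,0,0,61,-116.7,66.9,0,0,0,0,61,-116.7,75,0,0,0,0,61,-116.7,86,0,0,0,0,61,-116.7,93,0,0,0,0,61,-116.7,97,0,0,0,0]
}}

```text
t: 2.35
tcp_pos: [0.6107, -0.1026, 0.0947]
tool_rot: [0.996, -0.084, 0.0, -0.0]
force: [-0.2, -0.1, -0.3]
finger_gap: 0.001
```

```bash
python3 - <<'E'
from station import manip
from h import *
show(manip)
s=manip.snapshot("scene"); crop(s,215,130,315,255,5,"p1s")
s=manip.snapshot("wrist"); crop(s,0,0,640,400,1,"p1w")
print(rel(manip,[.6112,-.1018,.085],-9.5), proj(s,[.6112,-.1018,.082]))
E
```

```text
t2.35 p [ 610.7 -102.6   94.7] yaw -9.61 z [ 3.e-04  1.e-04 -1.e+00] F [-0.23 -0.05 -0.28] T [-0.012 -0.054  0.045] gap 0.001 q6 79.7
(array([ 0.4, -0.5,  9.7]), array([-0.01,  0.  , -0.08])) [311.8466784  227.25171631]
```

View pics/p1s.png

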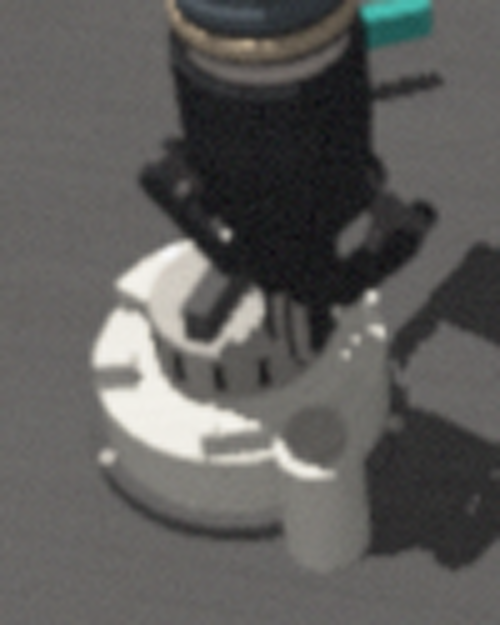

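View pics/p1w.png

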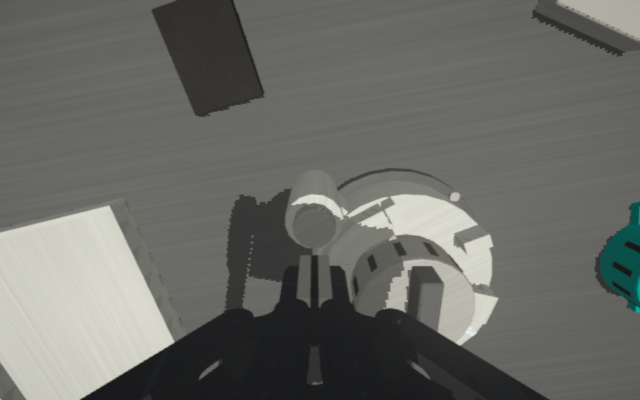

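The wrist view shows the button at (314,226), predicted (312,227), with the fingertips lined up above it. Now pressing gently.

Emit:
{"name": "drive_tool", "arguments": {
  "motion": [0.4,-0.5,5,0,0,0,0,0.4,-0.5,9,0,0,0,0,0.4,-0.5,11,0,0,0,0,0.4,-0.5,13,0,0,0,0,0.4,-0.5,15,0,0,0,0,0.4,-0.5,16,0,0,0,0]
}}

```text
t: 3.2
tcp_pos: [0.6111, -0.1018, 0.0785]
tool_rot: [0.997, -0.083, -0.0, -0.0]
force: [0.1, 0.3, 0.3]
finger_gap: -0.003
```

```bash
python3 - <<'E'
from station import manip
from h import *
show(manip)
E
```

```text
t3.20 p [ 611.1 -101.8   78.5] yaw -9.58 z [-2.e-04  3.e-04 -1.e+00] F [0.12 0.34 0.27] T [-0.042 -0.008 -0.061] gap -0.003 q6 79.8
```

Emit:
{"name": "drive_tool", "arguments": {
  "motion": [0,0,1,0,0,0,0,0,0,2,0,0,0,0,0,0,3,0,0,0,0,0,0,3,0,0,0,0]
}}

```text
t: 3.7
tcp_pos: [0.6111, -0.1018, 0.0754]
tool_rot: [0.997, -0.084, -0.0, -0.0]
force: [-0.8, -1.1, -0.5]
finger_gap: -0.003
```

```bash
python3 - <<'E'
from station import manip
from h import *
show(manip)
E
```

```text
t3.70 p [ 611.1 -101.8   75.4] yaw -9.58 z [-3.e-04  4.e-04 -1.e+00] F [-0.81 -1.1  -0.49] T [-0.035  0.014  0.002] gap -0.003 q6 79.8
```

```bash
python3 - <<'E'
from station import manip
from h import *
show(manip)
s=manip.snapshot("scene"); crop(s,215,130,315,255,5,"p2s")
s=manip.snapshot("wrist"); crop(s,214,150,414,300,4,"p2w")
s=manip.snapshot("top"); crop(s,310,140,430,240,5,"p2t")
E
```

```text
t3.70 p [ 611.1 -101.8   75.4] yaw -9.58 z [-3.e-04  4.e-04 -1.e+00] F [-0.81 -1.1  -0.49] T [-0.035  0.014  0.002] gap -0.003 q6 79.8
```

View pics/p2s.png

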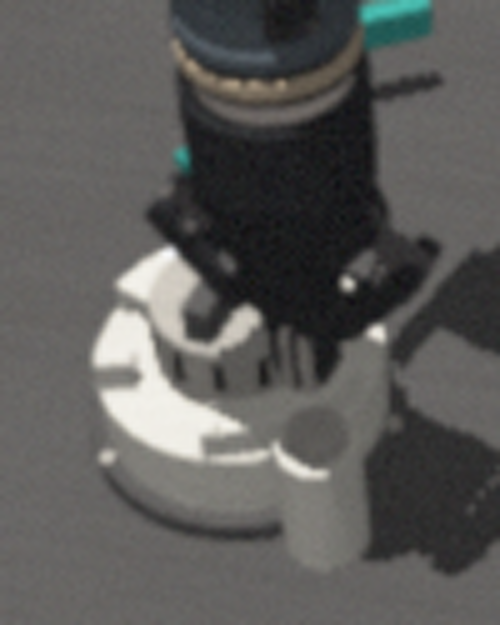

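View pics/p2w.png

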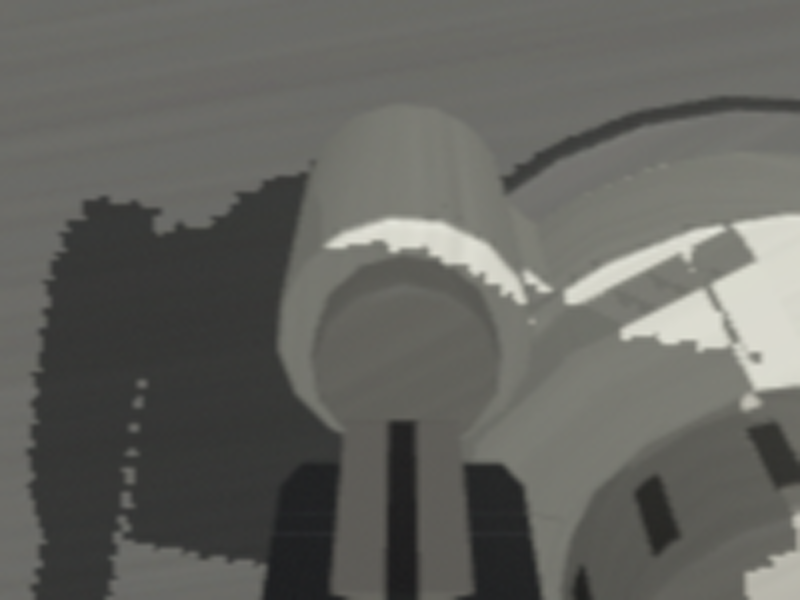

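```bash
python3 - <<'E'
from station import manip
from h import *
s=manip.snapshot("scene"); w=manip.snapshot("wrist")
p=manip.sense()["tcp_pos"]
a=proj(s,p);print("scene crop",(a-[215,130]+.5)*5, "wrist crop",(proj(w,p)-[214,150]+.5)*4)
# button center & both
S=lambda x,y:((x+.5)/5-.5+215,(y+.5)/5-.5+130); W=lambda x,y:((x+.5)/4-.5+214,(y+.5)/4-.5+150)
for z in (.074,.078,.082): print(z,atz(s,*S(313,432),z),atz(w,*W(405,360),z))
c1,d1=ray(s,*S(313,432));c2,d2=ray(w,*W(405,360))
t=np.linalg.lstsq(np.c_[d1,-d2],c2-c1,rcond=None)[0];print(c1+t[0]*d1,c2+t[1]*d2)
E
```

```text
scene crop [317.95181681 438.09808386] wrist crop [397.39362317 346.80422919]
0.074 [ 0.60700152 -0.10510884  0.074     ] [ 0.60807407 -0.10247967  0.074     ]
0.078 [ 0.61034212 -0.10390258  0.078     ] [ 0.60992562 -0.10277986  0.078     ]
0.082 [ 0.61368273 -0.10269631  0.082     ] [ 0.61177718 -0.10308006  0.082     ]
[ 0.61129487 -0.10355855  0.07914081] [ 0.61062117 -0.10289263  0.07950263]
```

View pics/p2t.png

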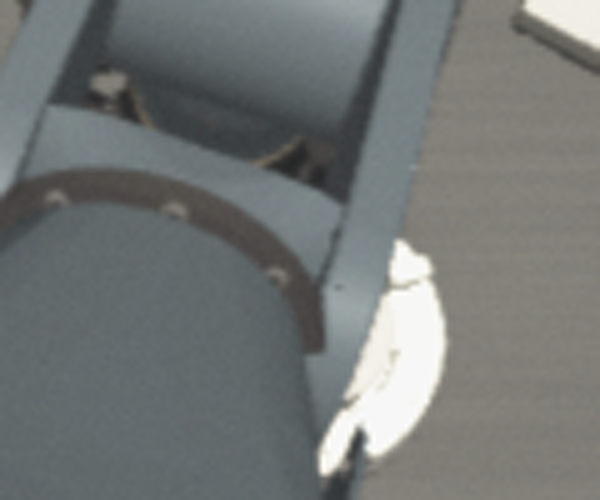

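```bash
python3 - <<'E'
from station import manip
from h import *
s=manip.snapshot("scene"); w=manip.snapshot("wrist")
p=manip.sense()["tcp_pos"]; show(manip)
print("cam", -w["view"][:3,:3].T@w["view"][:3,3])
for dx in (-.011,0,.011):
  for z in (0,.005,.01,.015,.02):
    q=p+[dx*np.cos(-.167),dx*np.sin(-.167),z]; print(dx,z,"W",((proj(w,q)-[214,150]+.5)*4).round(),"S",((proj(s,q)-[215,130]+.5)*5).round())
crop(s,255,190,305,240,12,"p3s")
E
```

```text
t4.05 p [ 611.2 -101.8   75.6] yaw -9.57 z [-1.e-04  2.e-04 -1.e+00] F [-0.04  0.75 -1.36] T [-0.029  0.047  0.039] gap 0.001 q6 79.8
cam [ 0.69306555 -0.11625728  0.25762291]
-0.011 0 W [398. 413.] S [328. 421.]
-0.011 0.005 W [398. 429.] S [327. 414.]
-0.011 0.01 W [398. 445.] S [326. 406.]
-0.011 0.015 W [397. 463.] S [326. 399.]
-0.011 0.02 W [397. 481.] S [325. 391.]
0 0 W [398. 347.] S [318. 438.]
0 0.005 W [397. 361.] S [317. 431.]
0 0.01 W [397. 376.] S [316. 423.]
0 0.015 W [397. 392.] S [315. 416.]
0 0.02 W [397. 409.] S [315. 409.]
0.011 0 W [397. 278.] S [308. 455.]
0.011 0.005 W [397. 291.] S [307. 448.]
0.011 0.01 W [397. 305.] S [306. 441.]
0.011 0.015 W [397. 319.] S [305. 433.]
0.011 0.02 W [397. 334.] S [304. 426.]
```

View pics/p3s.png

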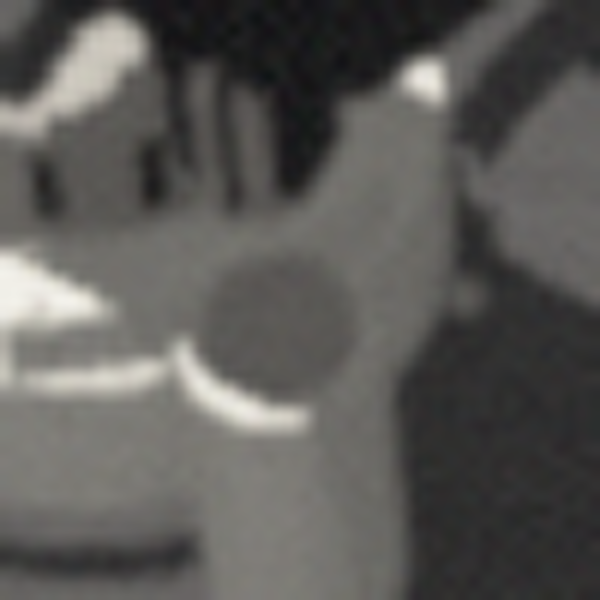

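```bash
python3 - <<'E'
from station import manip
from h import *
s=manip.snapshot("scene"); w=manip.snapshot("wrist")
p=manip.sense()["tcp_pos"]
crop(s,245,160,315,220,10,"p4s"); crop(w,234,230,394,400,4,"p4w")
c1,d1=ray(s,275,207.3);c2,d2=ray(w,314.3,254.8)
t=np.linalg.lstsq(np.c_[d1,-d2],c2-c1,rcond=None)[0];print(c1+t[0]*d1,c2+t[1]*d2,p)
E
```

```text
[ 0.61919101 -0.10340373  0.11681869] [ 0.6199716  -0.10408026  0.1163565 ] [ 0.61116158 -0.1018035   0.07556243]
```

View pics/p4s.png

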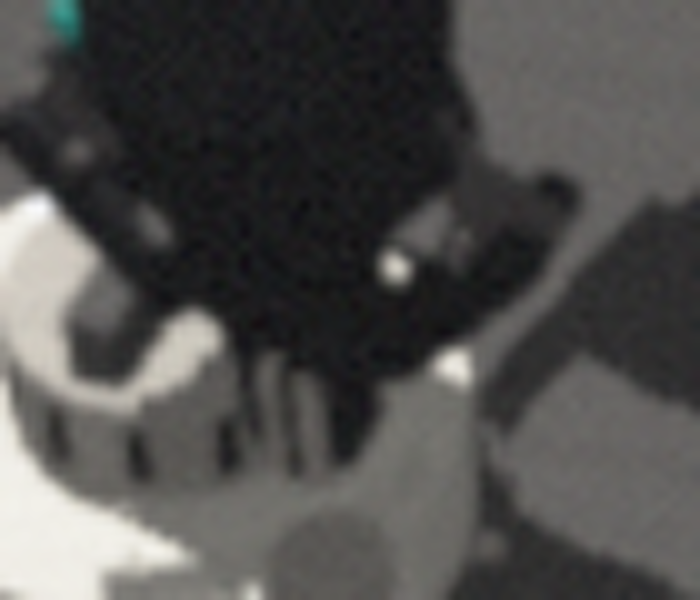

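View pics/p4w.png

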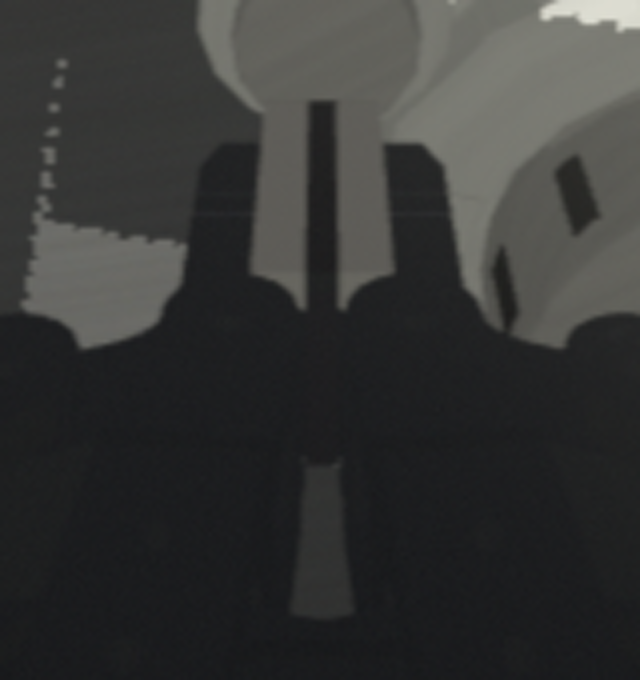

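```bash
python3 - <<'E'
from station import manip
from h import *
print(manip.hold_point_z,[a for a in dir(manip) if not a.startswith("_")])
show(manip)
E
```

```text
0.0187 ['PlanningError', 'hold_point_z', 'sense', 'sign_off', 'snapshot']
t4.15 p [ 611.2 -101.8   75.6] yaw -9.58 z [-1.e-04  3.e-04 -1.e+00] F [ 0.35 -0.15  0.91] T [-0.027  0.005 -0.046] gap -0.002 q6 79.8
```

Emit:
{"name": "drive_tool", "arguments": {
  "motion": [0,-0.5,1,0,0,0,0,0,-0.5,2,0,0,0,0]
}}

```text
t: 4.4
tcp_pos: [0.6112, -0.1012, 0.0735]
tool_rot: [0.997, -0.083, -0.0, -0.0]
force: [-0.3, 0.2, -1.1]
finger_gap: 0.0
```

```bash
python3 - <<'E'
from station import manip
from h import *
show(manip)
E
```

```text
t4.40 p [ 611.2 -101.2   73.5] yaw -9.58 z [-2.e-04  3.e-04 -1.e+00] F [-0.27  0.24 -1.12] T [ 0.073 -0.021  0.016] gap 0.000 q6 79.8
```

Emit:
{"name": "drive_tool", "arguments": {
  "motion": [0,0.5,1,0,0,0,0,0,0.5,2,0,0,0,0,0,0.5,3,0,0,0,0,0,0.5,4,0,0,0,0]
}}

```text
t: 4.9
tcp_pos: [0.6111, -0.1017, 0.0694]
tool_rot: [0.997, -0.083, -0.0, -0.0]
force: [-0.6, -0.7, -0.4]
finger_gap: 0.002
```

```bash
python3 - <<'E'
from station import manip
from h import *
show(manip)
w=manip.snapshot("wrist");crop(w,214,150,414,300,4,"p5w")
E
```

```text
t4.90 p [ 611.1 -101.7   69.4] yaw -9.57 z [-2.e-04  3.e-04 -1.e+00] F [-0.59 -0.73 -0.38] T [0.036 0.01  0.028] gap 0.002 q6 79.8
```

View pics/p5w.png

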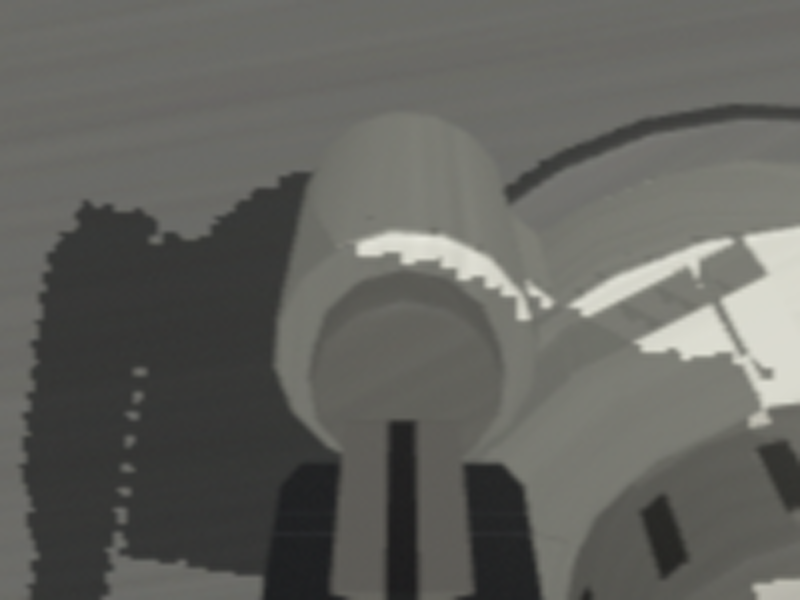

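The reported TCP (69 mm) is below the button's top and there is no contact. Triangulating from two cameras puts the real fingertips about 41 mm above the reported TCP. I'll go by vision and force and carry that offset. Continuing down with care.

Emit:
{"name": "drive_tool", "arguments": {
  "motion": [0,0,5,0,0,0,0,0,0,10,0,0,0,0,0,0,15,0,0,0,0,0,0,19,0,0,0,0,0,0,22,0,0,0,0,0,0,24,0,0,0,0]
}}

```text
t: 5.7
tcp_pos: [0.611, -0.1017, 0.045]
tool_rot: [0.997, -0.083, -0.0, -0.0]
force: [0.2, 0.7, 0.3]
finger_gap: -0.002
```

```bash
python3 - <<'E'
from station import manip
from h import *
show(manip)
w=manip.snapshot("wrist");crop(w,214,150,414,300,4,"p6w")
w=manip.snapshot("scene");crop(w,235,170,315,250,7,"p6s")
E
```

```text
t5.70 p [ 611.  -101.7   45. ] yaw -9.58 z [-5.e-04  5.e-04 -1.e+00] F [0.16 0.69 0.34] T [ 0.002 -0.022  0.032] gap -0.002 q6 79.8
```

View pics/p6w.png

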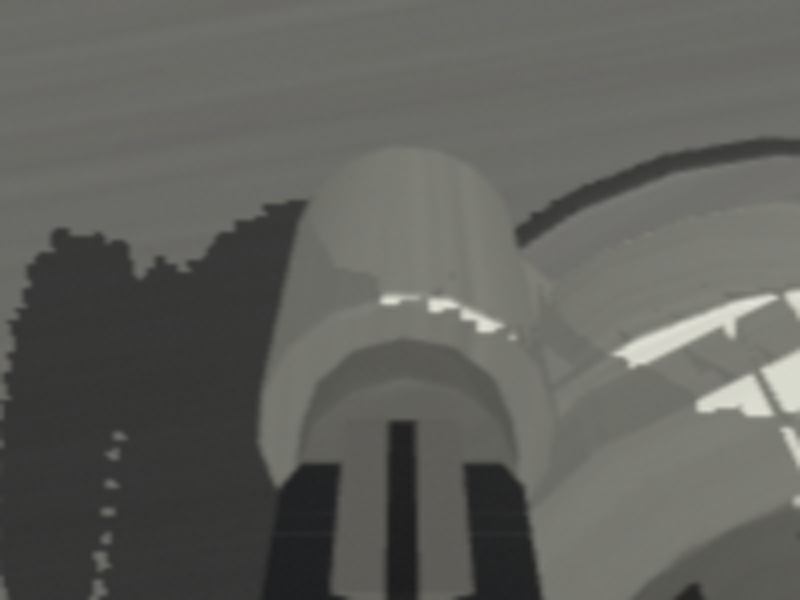

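View pics/p6s.png

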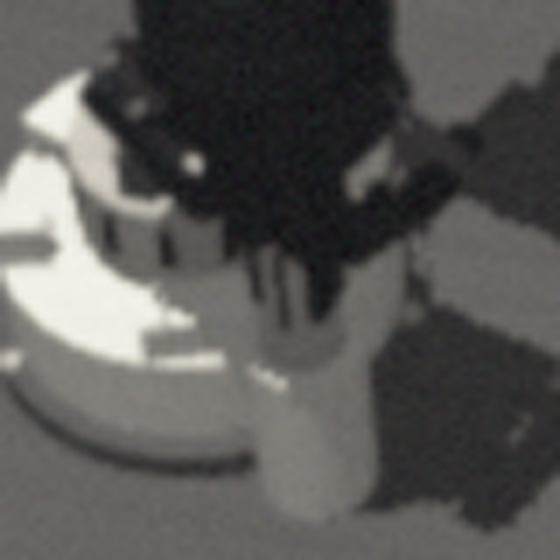

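Both views show the tips just above the button. Now contact and press.

Emit:
{"name": "drive_tool", "arguments": {
  "motion": [0,0,2,0,0,0,0,0,0,4,0,0,0,0,0,0,5,0,0,0,0,0,0,6,0,0,0,0,0,0,7,0,0,0,0,0,0,8,0,0,0,0]
}}

```text
t: 6.55
tcp_pos: [0.6111, -0.1017, 0.0372]
tool_rot: [0.997, -0.083, -0.0, -0.0]
force: [0.0, 1.1, 4.6]
finger_gap: -0.001
```

Emit:
{"name": "drive_tool", "arguments": {
  "motion": [0,0,1,0,0,0,0,0,0,2,0,0,0,0]
}}

```text
t: 6.8
tcp_pos: [0.6111, -0.1017, 0.0351]
tool_rot: [0.997, -0.083, -0.0, -0.0]
force: [-0.4, 0.6, 5.2]
finger_gap: 0.0
```

Emit:
{"name": "drive_tool", "arguments": {
  "motion": [0,0,1,0,0,0,0,0,0,2,0,0,0,0]
}}

```text
t: 7.05
tcp_pos: [0.6111, -0.1016, 0.033]
tool_rot: [0.997, -0.083, -0.0, -0.0]
force: [-1.0, -0.1, 5.6]
finger_gap: 0.0
```

Emit:
{"name": "drive_tool", "arguments": {
  "motion": [0,0,1,0,0,0,0,0,0,2,0,0,0,0]
}}

```text
t: 7.3
tcp_pos: [0.6112, -0.1017, 0.0313]
tool_rot: [0.997, -0.084, -0.0, -0.0]
force: [-2.1, 1.5, 11.3]
finger_gap: 0.002
```

Emit:
{"name": "drive_tool", "arguments": {
  "motion": [0,0,0.5,0,0,0,0,0,0,1,0,0,0,0]
}}

```text
t: 7.55
tcp_pos: [0.6113, -0.1017, 0.0312]
tool_rot: [0.997, -0.083, 0.0, -0.0]
force: [-2.9, 0.1, 12.0]
finger_gap: -0.002
```

Emit:
{"name": "drive_tool", "arguments": {
  "motion": [0,0,0.5,0,0,0,0]
}}

```text
t: 7.68
tcp_pos: [0.6112, -0.1017, 0.0314]
tool_rot: [0.997, -0.083, 0.0, -0.0]
force: [-2.1, -0.2, 6.0]
finger_gap: -0.001
```

Emit:
{"name": "drive_tool", "arguments": {
  "motion": [0,0,0.5,0,0,0,0]
}}

```text
t: 7.8
tcp_pos: [0.6112, -0.1017, 0.0314]
tool_rot: [0.997, -0.083, 0.0, -0.0]
force: [-0.6, 0.1, 6.3]
finger_gap: -0.001
```

Motion stopped at 31.3 mm as the force rose from 5 N to 12 N, which is the stop. That makes the tip offset about 39.7 mm. Backing off and checking by eye.

Emit:
{"name": "drive_tool", "arguments": {
  "motion": [0,0,-8,0,0,0,0,0,0,-28,0,0,0,0,0,0,-58,0,0,0,0,-15,0,-78,0,0,0,0,-35,0,-78,0,0,0,40,-55,0,-78,0,0,0,60]
}}

```text
t: 8.55
tcp_pos: [0.5564, -0.0925, 0.1094]
tool_rot: [0.997, -0.083, 0.0, 0.0]
force: [-0.1, 0.2, 0.1]
finger_gap: 0.415
```

```bash
python3 - <<'E'
from station import manip
from h import *
show(manip)
w=manip.snapshot("wrist");crop(w,0,0,640,400,1,"p7f")
w2=manip.snapshot("scene");crop(w2,235,170,315,250,7,"p7s")
print(proj(w,[.6112,-.1018,.071]),proj(w,[.5435,-.160,.112]))
E
```

```text
t8.55 p [556.4 -92.5 109.4] yaw -9.56 z [ 6.e-04 -1.e-04 -1.e+00] F [-0.06  0.23  0.14] T [0.015 0.036 0.021] gap 0.415 q6 78.8
[312.95542689 133.46629131] [429.36315585 240.33675728]
```

View pics/p7f.png

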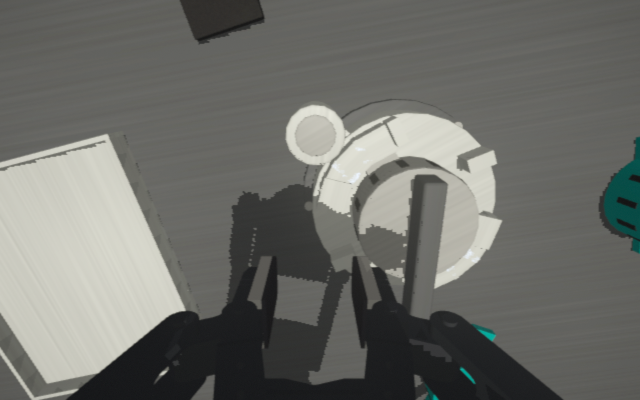

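View pics/p7s.png

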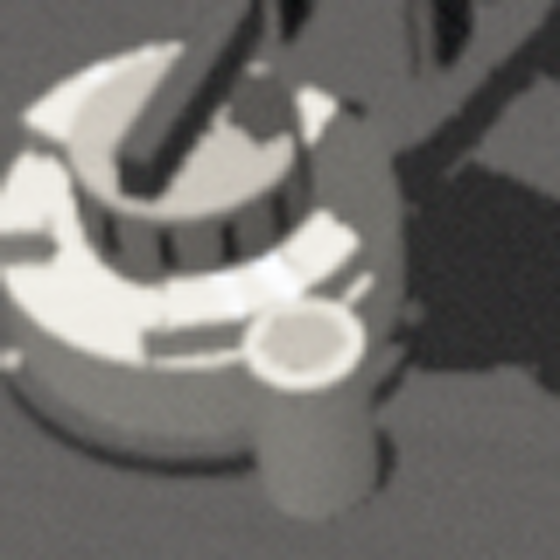

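The button is flush with its boss, so the press is complete. Next I'll move over the cap's axis.

```bash
python3 - <<'E'
from station import manip
from h import *
print(rel(manip,[.5435,-.160,.095],-9.5))
E
```

```text
(array([ 0.8, 69.2, 13.9]), array([-0.04,  0.2 , -0.07]))
```

Emit:
{"name": "drive_tool", "arguments": {
  "motion": [0,25,0,0,0,0,45,0.8,55,0,0,0,0,45,0.8,69.2,6,0,0,0,45,0.8,69.2,14,0,0,0,45]
}}

```text
t: 9.15
tcp_pos: [0.5439, -0.1609, 0.0942]
tool_rot: [0.996, -0.084, -0.001, -0.001]
force: [-0.4, 0.1, -0.1]
finger_gap: 0.527
```

```bash
python3 - <<'E'
from station import manip
from h import *
show(manip)
w=manip.snapshot("wrist");crop(w,214,120,414,270,4,"p8w")
w2=manip.snapshot("scene");crop(w2,215,130,315,230,6,"p8s")
a=np.radians(170.5)
for d in (-.036,0): 
  for o in (-.007,.007):
    P=np.array([.5435+d*np.cos(a)-o*np.sin(a),-.160+d*np.sin(a)+o*np.cos(a),.112]); print(d,o,(proj(w,P)-[214,120]+.5)*4)
print(rel(manip,[.5435,-.160,.054],-9.5))
E
```

```text
t9.15 p [ 543.9 -160.9   94.2] yaw -9.68 z [-0.0028  0.0014 -1.    ] F [-0.38  0.14 -0.11] T [0.018 0.011 0.05 ] gap 0.527 q6 71.9
-0.036 -0.007 [334.29264396 272.4485569 ]
-0.036 0.007 [443.99078113 272.06162503]
0 -0.007 [339.65010104 525.8510138 ]
0 0.007 [442.2671495  525.51538386]
(array([ 1.3,  0.9, 39.4]), array([-0.13,  0.37, -0.08]))
```

View pics/p8w.png

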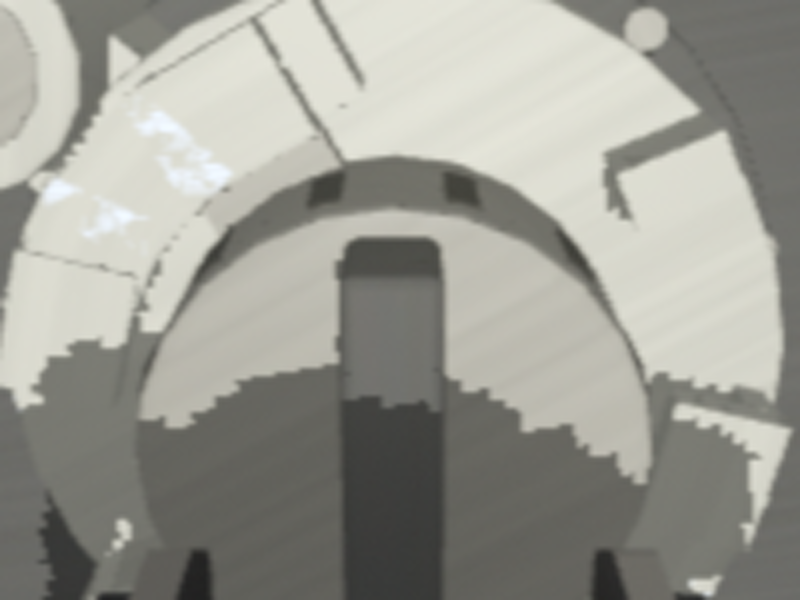

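View pics/p8s.png

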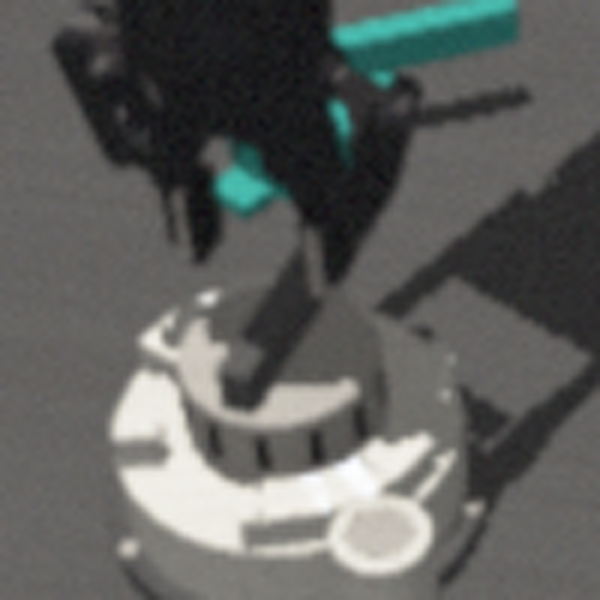

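Prediction and image agree to under 1 mm: the bar end is at crop (340–442, 276), predicted (334–444, 272). Descending.

Emit:
{"name": "drive_tool", "arguments": {
  "motion": [0.5,0.5,10,0,0.2,0,45,1,0.9,22,0,0.37,0,45,1,0.9,32,0,0.37,0,45,1,0.9,37,0,0.37,0,45,1,0.9,39.4,0,0.37,0,45,1,0.9,39.4,0,0.37,0,45]
}}

```text
t: 10.0
tcp_pos: [0.5433, -0.16, 0.054]
tool_rot: [0.997, -0.084, 0.0, -0.001]
force: [0.7, 0.2, 0.3]
finger_gap: 0.525
```

```bash
python3 - <<'E'
from station import manip
from h import *
show(manip)
w2=manip.snapshot("scene");crop(w2,215,130,315,230,6,"p9s")
print(rel(manip,[.5435,-.160,.054],-9.5))
E
```

```text
t10.00 p [ 543.3 -160.    54. ] yaw -9.58 z [ 5.0e-04  2.1e-03 -1.0e+00] F [0.71 0.22 0.31] T [0.047 0.031 0.035] gap 0.525 q6 71.7
(array([ 0.1, -0.1,  0.1]), array([-0.12, -0.03, -0.09]))
```

View pics/p9s.png

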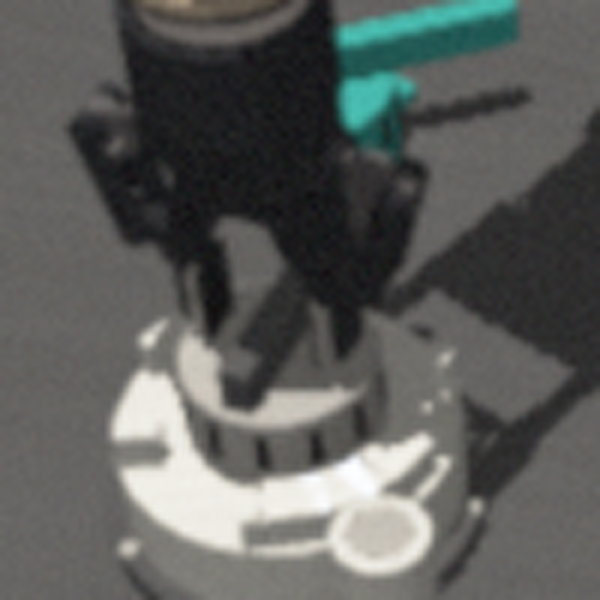

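Emit:
{"name": "drive_tool", "arguments": {
  "motion": [0,0,0,0,0,0,24,0,0,0,0,0,0,16,0,0,0,0,0,0,8,0,0,0,0,0,0,8,0,0,0,0,0,0,8,0,0,0,0,0,0,8],
  "force": 45
}}

```text
t: 10.8
tcp_pos: [0.5437, -0.1601, 0.0545]
tool_rot: [0.997, -0.084, 0.001, -0.001]
force: [0.4, 1.0, 4.6]
finger_gap: 0.15
```

```bash
python3 - <<'E'
from station import manip
from h import *
show(manip)
E
```

```text
t10.80 p [ 543.7 -160.1   54.5] yaw -9.59 z [ 0.0014  0.0017 -1.    ] F [0.42 0.96 4.61] T [-0.01   0.026 -0.003] gap 0.150 q6 71.7
```

Emit:
{"name": "drive_tool", "arguments": {
  "motion": [0,0,-0.4,0,0,-2,8,0,0,-0.4,0,0,-4,8,0,0,-0.4,0,0,-4,8]
}}

```text
t: 11.18
tcp_pos: [0.5433, -0.1601, 0.0545]
tool_rot: [0.999, -0.048, 0.0, -0.001]
force: [0.1, -0.6, -0.2]
finger_gap: 0.151
```

```bash
python3 - <<'E'
from station import manip
from h import *
show(manip)
E
```

```text
t11.18 p [ 543.3 -160.1   54.5] yaw -5.55 z [ 6.0e-04  1.9e-03 -1.0e+00] F [ 0.15 -0.59 -0.21] T [-0.191  0.029 -0.02 ] gap 0.151 q6 67.7
```

Emit:
{"name": "drive_tool", "arguments": {
  "motion": [0,0,0,0,0,-4,8,0,0,0,0,0,-9,8,0,0,0,0,0,-14,8,0,0,0,0,0,-19,8,0,0,0,0,0,-24,8,0,0,0,0,0,-28,8,0,0,0,0,0,-30,8,0,0,0,0,0,-30,8]
}}

```text
t: 12.18
tcp_pos: [0.5435, -0.1602, 0.0545]
tool_rot: [0.977, 0.212, 0.001, -0.001]
force: [-0.5, -0.8, 0.8]
finger_gap: 0.154
```

```bash
python3 - <<'E'
from station import manip
from h import *
show(manip)
w2=manip.snapshot("scene");crop(w2,215,130,315,230,6,"p10s")
E
```

```text
t12.18 p [ 543.5 -160.2   54.5] yaw 24.43 z [ 9.0e-04  1.8e-03 -1.0e+00] F [-0.48 -0.81  0.8 ] T [-0.062 -0.043  0.136] gap 0.154 q6 37.7
```

View pics/p10s.png

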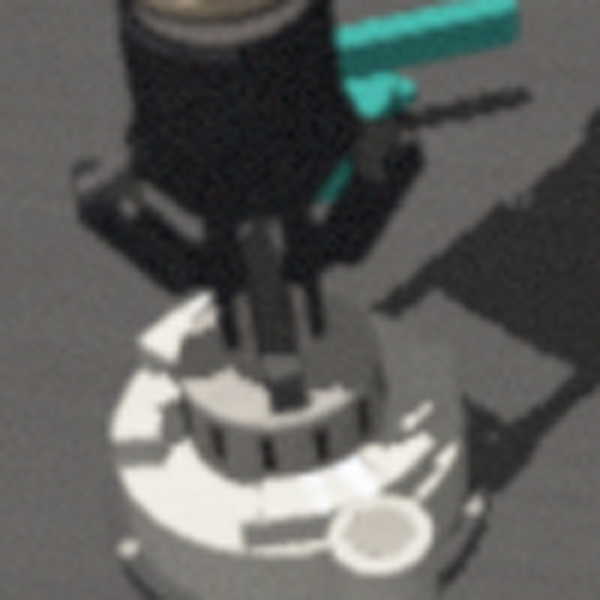

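The bar and cap are turning together, freely, 34° so far. Continuing.

Emit:
{"name": "drive_tool", "arguments": {
  "motion": [0,0,0,0,0,-4,8,0,0,0,0,0,-9,8,0,0,0,0,0,-14,8,0,0,0,0,0,-19,8,0,0,0,0,0,-24,8,0,0,0,0,0,-29,8,0,0,0,0,0,-32,8,0,0,0,0,0,-34,8]
}}

```text
t: 13.22
tcp_pos: [0.5435, -0.1601, 0.0545]
tool_rot: [0.873, 0.488, 0.001, -0.001]
force: [0.7, -1.0, -0.1]
finger_gap: 0.15
```

```bash
python3 - <<'E'
from station import manip
from h import *
show(manip)
E
```

```text
t13.22 p [ 543.5 -160.1   54.5] yaw 58.46 z [ 0.001   0.0019 -1.    ] F [ 0.71 -1.03 -0.1 ] T [-0.05  -0.003 -0.056] gap 0.150 q6 3.6
```

Emit:
{"name": "drive_tool", "arguments": {
  "motion": [0,0,0,0,0,-2,8,0,0,0,0,0,-4,8,0,0,0,0,0,-5,8,0,0,0,0,0,-5,8]
}}

```text
t: 13.72
tcp_pos: [0.5435, -0.1601, 0.0545]
tool_rot: [0.85, 0.526, 0.001, -0.001]
force: [0.2, 0.4, 0.6]
finger_gap: 0.15
```

```bash
python3 - <<'E'
from station import manip
from h import *
show(manip)
E
```

```text
t13.72 p [ 543.5 -160.1   54.5] yaw 63.49 z [ 9.0e-04  1.8e-03 -1.0e+00] F [0.15 0.39 0.55] T [-0.053  0.007  0.058] gap 0.150 q6 -1.4
```

Emit:
{"name": "drive_tool", "arguments": {
  "motion": [0,0,0,0,0,-1.5,8,0,0,0,0,0,-3,8,0,0,0,0,0,-3,8]
}}

```text
t: 14.1
tcp_pos: [0.5435, -0.1601, 0.0545]
tool_rot: [0.836, 0.548, 0.001, -0.0]
force: [0.1, -0.4, 0.6]
finger_gap: 0.153
```

```bash
cat > sh.py <<'E'
from station import manip
from h import *
show(manip)
E
python3 sh.py
```

```text
t14.10 p [ 543.5 -160.1   54.5] yaw 66.53 z [ 9.0e-04  1.7e-03 -1.0e+00] F [ 0.07 -0.35  0.59] T [-0.071 -0.008  0.095] gap 0.153 q6 -4.4
```

Emit:
{"name": "drive_tool", "arguments": {
  "motion": [0,0,0,0,0,-1.5,8,0,0,0,0,0,-3,8,0,0,0,0,0,-3,8]
}}

```text
t: 14.48
tcp_pos: [0.5435, -0.1602, 0.0545]
tool_rot: [0.821, 0.57, 0.001, -0.0]
force: [0.3, 0.3, 1.1]
finger_gap: 0.155
```

```bash
python3 sh.py
```

```text
t14.47 p [ 543.5 -160.2   54.5] yaw 69.56 z [ 8.0e-04  1.6e-03 -1.0e+00] F [0.33 0.29 1.1 ] T [-0.042  0.013  0.013] gap 0.155 q6 -7.4
```

79° turned, still free.

Emit:
{"name": "drive_tool", "arguments": {
  "motion": [0,0,0,0,0,-1.5,8,0,0,0,0,0,-3,8,0,0,0,0,0,-3,8]
}}

```text
t: 14.85
tcp_pos: [0.5435, -0.1601, 0.0545]
tool_rot: [0.806, 0.592, 0.001, -0.0]
force: [0.2, 0.6, -0.5]
finger_gap: 0.155
```

```bash
python3 sh.py
```

```text
t14.85 p [ 543.5 -160.1   54.5] yaw 72.61 z [ 9.0e-04  1.6e-03 -1.0e+00] F [ 0.16  0.57 -0.5 ] T [-0.013 -0.031  0.09 ] gap 0.155 q6 -10.5
```

Emit:
{"name": "drive_tool", "arguments": {
  "motion": [0,0,0,0,0,-1.5,8,0,0,0,0,0,-3,8,0,0,0,0,0,-3,8]
}}

```text
t: 15.22
tcp_pos: [0.5437, -0.16, 0.0545]
tool_rot: [0.791, 0.612, 0.001, -0.0]
force: [-0.3, 0.4, 0.2]
finger_gap: 0.153
```

```bash
python3 sh.py
```

```text
t15.22 p [ 543.7 -160.    54.5] yaw 75.47 z [ 0.0015  0.0024 -1.    ] F [-0.29  0.45  0.16] T [ 0.108 -0.111 -0.785] gap 0.153 q6 -13.4
```

Torque has appeared (−0.8 N·m) and yaw is lagging. I'll confirm with a small step.

Emit:
{"name": "drive_tool", "arguments": {
  "motion": [0,0,0,0,0,-0.6,8,0,0,0,0,0,-0.6,8]
}}

```text
t: 15.48
tcp_pos: [0.5438, -0.1599, 0.0546]
tool_rot: [0.788, 0.616, 0.002, -0.001]
force: [0.2, 0.6, 0.2]
finger_gap: 0.153
```

```bash
python3 sh.py
```

```text
t15.47 p [ 543.8 -159.9   54.6] yaw 76.00 z [ 0.0017  0.0028 -1.    ] F [0.19 0.58 0.19] T [ 0.032 -0.077 -1.008] gap 0.153 q6 -14.0
```

The stop is felt at about 85° with 1 N·m and no more. Easing back 2°, which stays inside the 7° clear window, to unload it.

Emit:
{"name": "drive_tool", "arguments": {
  "motion": [0,0,0,0,0,1,8,0,0,0,0,0,2,8,0,0,0,0,0,2,8]
}}

```text
t: 15.85
tcp_pos: [0.5437, -0.16, 0.0545]
tool_rot: [0.798, 0.603, 0.001, -0.0]
force: [0.9, 0.1, -0.1]
finger_gap: 0.155
```

```bash
python3 sh.py; python3 - <<'E'
from station import manip
from h import *
w2=manip.snapshot("scene");crop(w2,215,130,315,230,6,"p11s")
w=manip.snapshot("wrist");crop(w,0,0,640,400,1,"p11w")
E
```

```text
t15.85 p [ 543.7 -160.    54.5] yaw 74.13 z [ 0.0014  0.002  -1.    ] F [ 0.93  0.14 -0.1 ] T [-0.011 -0.064 -0.07 ] gap 0.155 q6 -12.0
```

View pics/p11s.png

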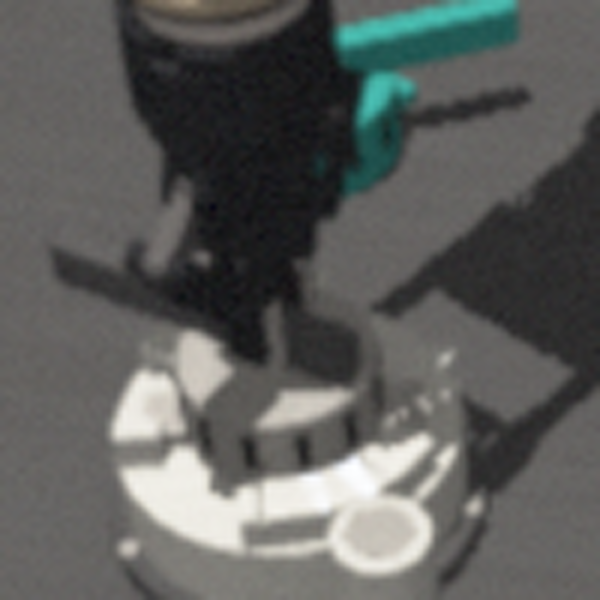

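View pics/p11w.png

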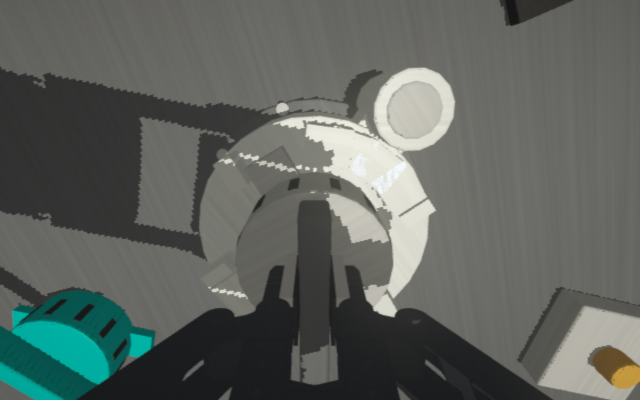

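Unloaded (torque −0.07 N·m). Trying a small lift first.

Emit:
{"name": "drive_tool", "arguments": {
  "motion": [0,0,0,0,0,0,8,0,0,-1,0,0,0,8,0,0,-2,0,0,0,8,0,0,-3,0,0,0,8],
  "force": 60
}}

```text
t: 16.45
tcp_pos: [0.5435, -0.1599, 0.0572]
tool_rot: [0.798, 0.603, 0.001, -0.001]
force: [0.8, 0.6, -3.8]
finger_gap: 0.143
```

```bash
python3 sh.py
```

```text
t16.45 p [ 543.5 -159.9   57.2] yaw 74.10 z [ 8.0e-04  2.6e-03 -1.0e+00] F [ 0.77  0.59 -3.77] T [ 0.027 -0.29  -0.106] gap 0.143 q6 -12.0
```

Emit:
{"name": "drive_tool", "arguments": {
  "motion": [0,0,-2,0,0,0,8,0,0,-4,0,0,0,8]
}}

```text
t: 16.7
tcp_pos: [0.5435, -0.1598, 0.0613]
tool_rot: [0.798, 0.603, 0.001, -0.001]
force: [2.5, 0.3, -3.8]
finger_gap: 0.146
```

```bash
python3 sh.py
```

```text
t16.70 p [ 543.5 -159.8   61.3] yaw 74.10 z [ 8.0e-04  2.7e-03 -1.0e+00] F [ 2.5   0.26 -3.82] T [ 0.074 -0.364 -0.052] gap 0.146 q6 -12.0
```

Emit:
{"name": "drive_tool", "arguments": {
  "motion": [0,0.4,-2,0,0,0,8,0,0.6,-4,0,0,0,8,0,0.6,-6,0,0,0,8]
}}

```text
t: 17.08
tcp_pos: [0.5437, -0.16, 0.0674]
tool_rot: [0.798, 0.603, 0.001, -0.001]
force: [-0.9, 0.3, -3.7]
finger_gap: 0.148
```

```bash
python3 sh.py
```

```text
t17.07 p [ 543.7 -160.    67.4] yaw 74.12 z [ 0.      0.0028 -1.    ] F [-0.87  0.26 -3.72] T [-0.027  0.002  0.009] gap 0.148 q6 -12.0
```

Emit:
{"name": "drive_tool", "arguments": {
  "motion": [0,0,-3,0,0,0,8,0,0,-6,0,0,0,8,0,0,-9,0,0,0,8]
}}

```text
t: 17.45
tcp_pos: [0.5435, -0.16, 0.0766]
tool_rot: [0.798, 0.603, 0.001, -0.001]
force: [0.1, 0.7, -3.2]
finger_gap: 0.146
```

```bash
python3 sh.py
```

```text
t17.45 p [ 543.5 -160.    76.6] yaw 74.12 z [-4.0e-04  2.8e-03 -1.0e+00] F [ 0.07  0.66 -3.23] T [-0.006 -0.028  0.003] gap 0.146 q6 -12.0
```

Free of the guide, weight about 3.5 N. Raising and planning the transfer.

Emit:
{"name": "drive_tool", "arguments": {
  "motion": [0,0,-10,0,0,0,8,0,0,-30,0,0,0,8,0,0,-50,0,0,0,8,0,0,-60,0,0,0,8,0,0,-60,0,0,0,8]
}}

```text
t: 18.08
tcp_pos: [0.5439, -0.1604, 0.1375]
tool_rot: [0.798, 0.603, 0.001, -0.0]
force: [0.2, -0.4, -3.2]
finger_gap: 0.15
```

```bash
python3 sh.py; python3 - <<'E'
from station import manip
from h import *
print(rel(manip,[.506,.151,.135],74.1))
w2=manip.snapshot("scene");crop(w2,195,90,315,240,4,"p12s")
w=manip.snapshot("wrist");crop(w,0,0,640,400,1,"p12w")
E
```

```text
t18.07 p [ 543.9 -160.4  137.5] yaw 74.12 z [ 0.0013  0.002  -1.    ] F [ 0.23 -0.41 -3.19] T [ 0.019 -0.022 -0.064] gap 0.150 q6 -12.0
(array([ 289.1, -121.6,    3.1]), array([ 0.04, -0.13,  0.02]))
```

View pics/p12s.png

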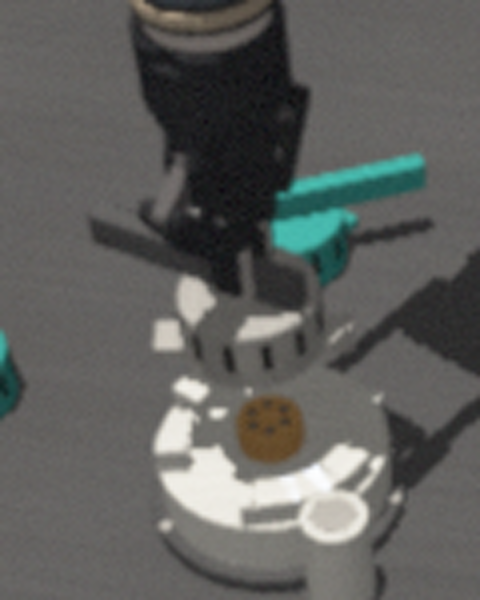

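View pics/p12w.png

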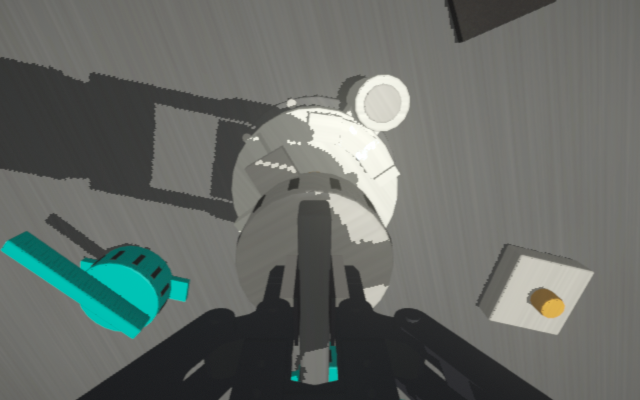

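The cap is off and level, with the brass burner face exposed. Carrying it to the tray.

Emit:
{"name": "drive_tool", "arguments": {
  "motion": [18,-7.5,0,0,0,0,8,55,-23,0,0,0,0,8,100,-42,0,0,0,0,8,150,-63,0,0,0,0,8,200,-84,0,0,0,0,8,245,-103,0,0,0,0,8,275,-115.5,0,0,0,0,8,289,-121.5,0,0,0,0,8]
}}

```text
t: 19.18
tcp_pos: [0.5032, 0.1538, 0.1367]
tool_rot: [0.797, 0.604, -0.0, -0.003]
force: [-0.9, 0.2, -3.6]
finger_gap: 0.145
```

```bash
python3 - <<'E'
from station import manip
from h import *
s=manip.snapshot("top");crop(s,190,150,310,290,4,"p13t")
s=manip.snapshot("scene");crop(s,330,100,450,270,4,"p13s")
show(manip)
print(rel(manip,[.506,.151,.02],74.1))
E
```

```text
t19.27 p [504.  152.9 136.8] yaw 74.28 z [-0.0029  0.0034 -1.    ] F [-0.75 -0.32 -3.22] T [-0.021  0.004  0.03 ] gap 0.151 q6 20.1
(array([ -1.5,   2.9, 116.8]), array([-0.21, -0.14,  0.18]))
```

View pics/p13s.png

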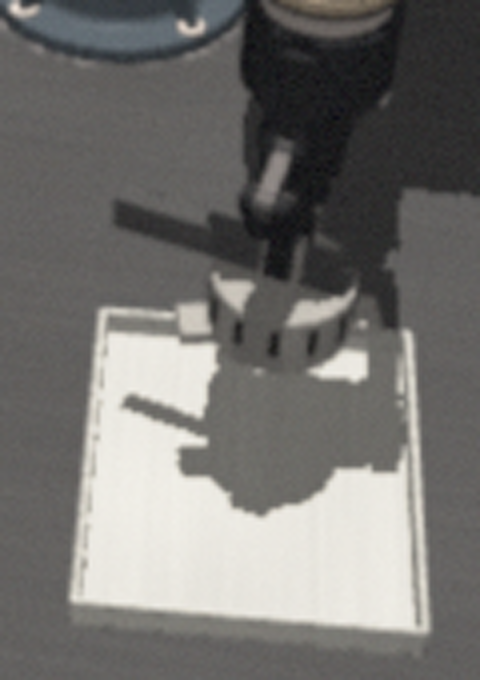

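Emit:
{"name": "drive_tool", "arguments": {
  "motion": [-1.5,2.9,12,-0.2,-0.14,0,8,-1.5,2.9,35,-0.2,-0.14,0,8,-1.5,2.9,60,-0.2,-0.14,0,8,-1.5,2.9,82,-0.2,-0.14,0,8,-1.5,2.9,98,-0.2,-0.14,0,8,-1.5,2.9,108,-0.2,-0.14,0,8,-1.5,2.9,114,-0.2,-0.14,0,8,-1.5,2.9,117,-0.2,-0.14,0,8]
}}

```text
t: 20.27
tcp_pos: [0.5064, 0.151, 0.0198]
tool_rot: [0.797, 0.604, 0.0, 0.0]
force: [-1.1, 0.2, -2.9]
finger_gap: 0.149
```

```bash
python3 - <<'E'
from station import manip
from h import *
s=manip.snapshot("scene");crop(s,330,120,450,270,4,"p14s")
show(manip)
print(rel(manip,[.506,.151,.012],74.1))
E
```

```text
t20.32 p [506.2 151.1  19.7] yaw 74.28 z [ 3.e-04  1.e-04 -1.e+00] F [ 0.34 -0.55 -4.  ] T [ 0.031  0.026 -0.07 ] gap 0.148 q6 20.2
(array([-0.1, -0.2,  7.7]), array([ 0.01, -0.01,  0.18]))
```

View pics/p14s.png

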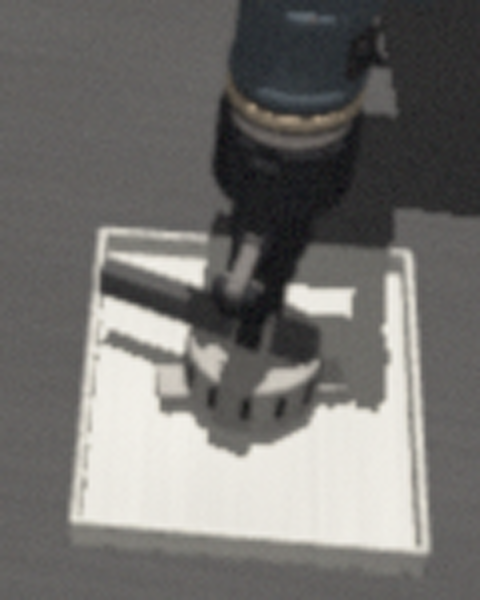

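The cap is above the tray centre, just off the floor. Lowering slowly until its weight transfers.

Emit:
{"name": "drive_tool", "arguments": {
  "motion": [0,0,2,0,0,0,8,0,0,4,0,0,0,8,0,0,6,0,0,0,8,0,0,7.5,0,0,0,8,0,0,8.5,0,0,0,8]
}}

```text
t: 20.95
tcp_pos: [0.5062, 0.1511, 0.0111]
tool_rot: [0.797, 0.604, 0.0, 0.0]
force: [0.6, 0.6, -3.8]
finger_gap: 0.147
```

Emit:
{"name": "drive_tool", "arguments": {
  "motion": [0,0,0.5,0,0,0,8,0,0,1,0,0,0,8]
}}

```text
t: 21.2
tcp_pos: [0.5063, 0.151, 0.0101]
tool_rot: [0.797, 0.604, 0.0, 0.0]
force: [-0.1, -0.3, -3.2]
finger_gap: 0.148
```

Emit:
{"name": "drive_tool", "arguments": {
  "motion": [0,0,0.5,0,0,0,8,0,0,1,0,0,0,8]
}}

```text
t: 21.45
tcp_pos: [0.5063, 0.1511, 0.0091]
tool_rot: [0.797, 0.604, 0.0, 0.0]
force: [0.1, -0.4, -4.2]
finger_gap: 0.145
```

Emit:
{"name": "drive_tool", "arguments": {
  "motion": [0,0,0.4,0,0,0,8,0,0,0.8,0,0,0,8]
}}

```text
t: 21.7
tcp_pos: [0.5063, 0.151, 0.0086]
tool_rot: [0.797, 0.604, 0.0, 0.0]
force: [-0.2, 1.0, 2.2]
finger_gap: 0.146
```

Emit:
{"name": "drive_tool", "arguments": {
  "motion": [0,0,0.4,0,0,0,8,0,0,0.8,0,0,0,8]
}}

```text
t: 21.95
tcp_pos: [0.5063, 0.151, 0.0085]
tool_rot: [0.797, 0.604, 0.0, 0.0]
force: [-2.3, -0.3, 9.0]
finger_gap: 0.143
```

Floor contact is at 8.5 mm, as predicted. Easing the pressure and opening.

Emit:
{"name": "drive_tool", "arguments": {
  "motion": [0,0,-0.4,0,0,0,8,0,0,-0.4,0,0,0,14,0,0,-0.4,0,0,0,18,0,0,-0.4,0,0,0,26,0,0,-0.4,0,0,0,36,0,0,-0.4,0,0,0,45,0,0,-0.4,0,0,0,45],
  "force": 20
}}

```text
t: 22.82
tcp_pos: [0.5063, 0.1511, 0.009]
tool_rot: [0.797, 0.604, 0.0, 0.0]
force: [0.8, -0.6, 0.7]
finger_gap: 0.527
```

```bash
python3 sh.py
```

```text
t22.82 p [506.3 151.1   9. ] yaw 74.29 z [ 6.e-04  1.e-04 -1.e+00] F [ 0.81 -0.65  0.71] T [0.015 0.015 0.024] gap 0.527 q6 20.2
```

Released. Going straight up.

Emit:
{"name": "drive_tool", "arguments": {
  "motion": [0,0,-4,0,0,0,45,0,0,-15,0,0,0,45,0,0,-40,0,0,0,45,0,0,-80,0,0,0,45,0,0,-120,0,0,0,45,-40,0,-150,0,0,0,45,-90,0,-165,0,0,0,45,-140,0,-165,0,0,0,45]
}}

```text
t: 23.82
tcp_pos: [0.4691, 0.015, 0.1763]
tool_rot: [0.797, 0.604, 0.002, 0.002]
force: [1.2, -0.6, 0.4]
finger_gap: 0.532
```

Emit:
{"name": "drive_tool", "arguments": {
  "motion": [-40,0,0,0,0,0,45,-70,0,0,0,0,0,45,-80,0,0,0,0,0,45,-80,0,0,0,0,0,45]
}}

```text
t: 24.32
tcp_pos: [0.4476, -0.0621, 0.1766]
tool_rot: [0.797, 0.604, 0.002, 0.002]
force: [-0.3, 0.3, 0.4]
finger_gap: 0.524
```

```bash
python3 - <<'E'
from station import manip
from h import *
s=manip.snapshot("scene");crop(s,0,0,640,400,1,"p15f");crop(s,330,160,450,270,5,"p15s")
s=manip.snapshot("top");crop(s,0,0,640,400,1,"p15t");crop(s,190,150,310,290,4,"p15tc")
show(manip)
E
```

```text
t24.43 p [447.7 -61.3 176.4] yaw 74.39 z [ 5.9e-03 -8.0e-04 -1.0e+00] F [ 0.56  0.12 -0.6 ] T [ 0.022 -0.031 -0.008] gap 0.528 q6 -6.5
```

View pics/p15f.png

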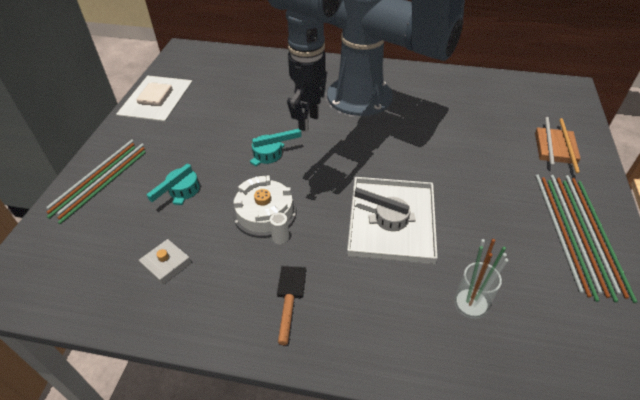

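View pics/p15s.png

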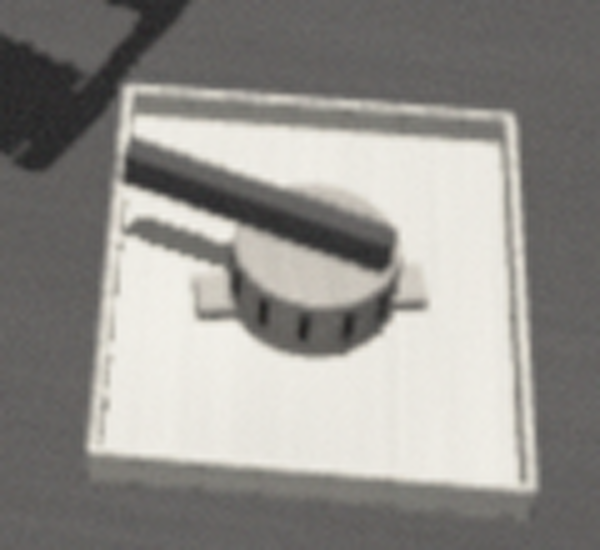

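View pics/p15t.png

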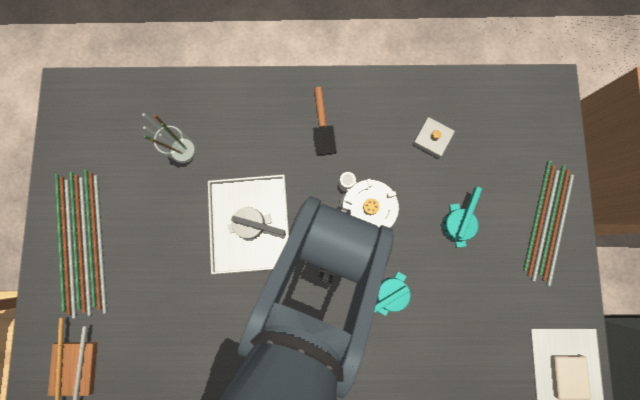

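The cap sits flat and upright at the tray's centre (scene (393,212)). The jar, paddle and block are at the same pixels as before, and the arm is clear. Handing in.

```bash
python3 - <<'E'
from station import manip
print(manip.sense()["qd"].round(4)); print(manip.sign_off())
E
```

```text
[ 0.0096  0.0041 -0.0005 -0.0026 -0.0001 -0.003 ]
the job is handed in; nothing more can be done
None
```

The burner is open: the cap lies upright and flat near the centre of the tray floor. I handed the job in at about 24 s of the 69 s allowed.

- **Button:** it moved at about 5 N, then stopped with the force at about 12 N. The images show it flush with its boss.
- **Cap turn:** I gripped the bar over the axis and turned it counter-clockwise about 85°. It ran freely until the stop, which I met with about 1 N·m. I then eased back 2° to unload it.
- **Lift:** the cap came up straight, with only its weight (about 3.5 N) pulling. A brief 2.5 N side load appeared early on and went away after a 0.6 mm shift.
- **Setting down:** it touched the tray floor at the predicted height with about 9 N at most on the wrist.
- **Last pictures:** the jar, paddle, steel block and both turquoise lookalikes are at the same pixels as at the start. The gripper is clear, with no force on it beyond noise.

**One disagreement:** the real fingertips sit about 40 mm behind the stated TCP. Images from two cameras showed it, and contact with the button confirmed it. Before I noticed, I had moved down to where the button should have been and touched nothing. I used the measured offset for everything after that.

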